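Open the quick-release vice to its stop

TASK

Open the bench vice fully: press the locking button on top of its sliding jaw and, keeping it held down the whole way, push the jaw away from the fixed jaw until it is right up against the end stop, the steel block with a thumb-knob clamped across the rails. Then let the button come back up so that the jaw is locked there, and move clear. Use the fingertips only: grip and lift nothing, and leave the loose things around the vice where they are.

Things in the scene. Friction and masses are not known exactly. Their poses are not given: they have to be found in the camera images.
- button_top (a point): Centre of the top of the locking button: a bare aluminium paddle, 48 mm along the slide, 46 mm across, on top of the sliding jaw, 76 mm above the bench. Axes: x = the opening direction, from the fixed jaw to the end stop; y across the vice; z up. It moves with the jaw and the button. On its -x side, 33 mm away, is the jaw's upright cheek, 28 mm taller; on its +x side the push tab; both y sides are open.
- jaw_tab (a point): Middle of the top edge of the push tab's face that looks at the button: an upright tab on the sliding jaw, 80 mm wide across the vice, 12 mm thick, 24 mm taller than the raised button, its face 33 mm in +x from the button's centre. Fingertips pressing the button can push the jaw along by this face. Axes as button_top.
- button (a joint): How far the locking button is pressed (m): 0 fully up, 0.009 fully down; a spring pushes it up with 5 N when up and 8 N when fully down. At the start its lock bar holds the jaw; pressed beyond 0.004 it frees the jaw. Let up with the jaw within about 3 mm of the end stop, it rises fully and locks the jaw there; let up just short of that, it catches half-way.
- jaw (a joint): How far the sliding jaw has moved from its starting place (m), growing in the opening direction, towards the end stop; 0.09 to 0.2 brings it home, depending on where the stop is. Unlocked it slides against about 2 N of friction and stays where it is left; while locked it has about 1.5 mm of play.
- jaw_stop_face (a point): Centre of the end face of the sliding jaw's 22 mm thick, 116 mm wide sole, the face that will meet the end stop, 53 mm above the bench, 45 mm in +x from the button's centre. Same axes as button_top.
- stop_face (a point): Centre of the near face of the end stop, a fixed steel block 30 mm long, 116 mm wide, 26 mm high across the rails (top 68 mm above the bench) with a black thumb-knob on its middle up to 90 mm above the bench. The jaw is home when jaw_stop_face meets this point. Its place on the rails differs from start to start. Axes as button_top.
- vise_fixed_jaw (a point): Middle of the top edge of the fixed jaw's face, 104 mm above the bench, at the closed end of the vice. The vice is grey, 420 mm long and 120 mm wide, bolted to the bench. Axes as button_top.
- pipe_mid (a point): Loose bystander: a steel pipe offcut standing on end, 42 mm across, 75 mm high; this is its centre. Leave it alone.
- jar_mid (a point): Loose bystander: an amber screw-top jar, 60 mm across, 85 mm high; this is its centre. Leave it alone.
- wrench: Loose bystander: a steel spanner, 180 mm long, lying flat along its x axis; the origin is underneath it. Leave it alone.

How it is judged:
On the way, in this order (a step that is already met when the one before it is completed fails the run):
1. the locking button is pressed (value of joint button above 0.004 m), for 0.1 s.
2. the jaw is against the end stop with the button still held down (distance between jaw_stop_face and stop_face below 0.004 m and value of joint button above 0.003 m), for 0.1 s.
At the end, for the whole second after the job is handed in: The sliding jaw is at rest within 4 mm of the end stop and the button is up again (pressed less than 1.5 mm), so the jaw is locked there (distance between jaw_stop_face and stop_face below 0.004 m and value of joint button below 0.0015 m and velocity of joint jaw between -0.005 and 0.005 m/s); the robot touches nothing.
It fails at once if the button was up while the jaw was away from both its starting place (over 15 mm) and the stop (over 10 mm): let go on the way, or forced along locked (value of joint button below 0.002 m and distance of jaw_stop_face from where it was at the start of the episode above 0.015 m and distance between jaw_stop_face and stop_face above 0.01 m).
It fails at once if the pipe offcut was moved (over 20 mm) or lifted (distance of pipe_mid from where it was at the start of the episode above 0.02 m).
It fails at once if the jar was moved (over 20 mm) or lifted (distance of jar_mid from where it was at the start of the episode above 0.02 m).
It fails at once if the spanner was moved (over 20 mm) or lifted (distance of wrench from where it was at the start of the episode above 0.02 m).
It also fails if it takes over 48 s, if anything falls off the work surface, if the arm or the gripper's body presses on something with over 40 N, if the wrist force passes 120 N, or if a joint passes its speed limit or range.

ROBOT

A 6-joint arm with a two-finger parallel gripper is mounted at the origin on the work surface. World frame = base frame: x ahead of the robot, y to its left, z up, the work surface at z = 0. Lengths are in m, angles in rad, forces in N, time in s.
With the tool pointing down it reaches from about 0.325 to 0.9 m from the base axis. Payload 6.1 kg.
Tool frame: the origin (TCP) lies at the very end of the fingers, on their centre line; the grasp point (between the pads) lies 19 mm behind it; z points along the fingers, y is the line along which they close (so a half turn about z gives the same grasp; the last joint's range is limited). The gripper opens to 87 mm and grips with 3 to 60 N. Pads are 19 mm wide; open, the fingers measure 117 mm over their backs; the gripper's body (75 mm by 190 mm) begins 51 mm behind the grasp point.
Start: joints at [-1.42, 0.22, 1.526, -0, 1.395, -0.126], TCP at [0.171, -0.601, 0.223] pointing down, gripper open.
Joint ranges: [-2.98, 2.98], [-0.91, 2.08], [0.09, 2.57], [-1.24, 4.39], [0.2, 2.65], [-2.68, 2.68]. Speed limits (rad/s): [2.57, 2.57, 3.01, 3.14, 3.14, 3.14].

INTERFACE

Orientations are given as a 3x3 rotation matrix whose columns are the frame's x, y, z axes.
In Python, from bench import telemetry, capture, camera_model, workorder gives the robot as it stands.
- The arm moves only by the shell command python3 -m inch 'ROWS'. ROWS is JSON, a list of rows, each an object of numbers: "grip": the closure, from 0 (fully open) to 1 (shut); "tx", "ty", "tz": the shift along the tool's x, y, z in m; "rx", "ry", "rz": the turn, a rotation vector about the tool's x, y, z in rad. A call has 1 to 20 rows; each row is the pose to reach, as a shift and turn from the pose commanded when the call began, along the tool's axes at that moment; what a row does not reach only later rows make up. A row lasts 1/10 s, in which the tool goes at most 50 mm and 8.59 degrees, less where a joint would pass 70% of its speed; a pose out of reach is approached as far as the arm can. A call with a gripper value outside its range is refused whole. The fingers move at their own pace and stop on an object; the grip force is fixed at half the most. Time passes only in rows, so rows that repeat a pose let the fingers close. It gives the time, the measured TCP pose, the force, the opening and the grip force at its end, in the units of the state.
- telemetry.read_state(): the state, without advancing time (a new reading comes with each control period).
- capture(name): name is "scene" or "top" or "wrist"; returns (picture, depth): 400x640x3 uint8, red, green, blue; 400x640 float32, m along the optical axis (not along the pixel's ray), 0 where there is no reading.
- camera_model(name): a dict with "K" (3x3 intrinsics, pixels), "rvec" (rotation vector, rad) and "tvec" (3), from world to camera coordinates, as OpenCV has them. Camera axes: x right, y down, z forward; pixel columns grow to the right and rows downward; lengths in m; the calibration is good to about 2 mm. A picture is of the moment at which its call begins: read the wrist's pose just before it. camera_model takes no time and is no camera call; for the wrist camera it gives the pose at the moment of the call.
- workorder.finish_job(): hands the job in; it is judged then, once.
The state is a dict: "time": time; "joints": joint angles; "qvel": joint speeds; "joint_efforts": joint torques, N m; "tcp_pos": TCP position; "ee_rot": TCP orientation; "contact_force": force on the tool from outside, world axes, zero at the start; "torque": the same for the moment, N m; "opening": finger opening in m; "gripper_force": force on a finger pad.
Only numpy, scipy, OpenCV 4.12 (cv2) and the standard library are available. Lean on these libraries where they do the work, as an engineer would, in place of code of your own. Each camera call takes 0.05 s, during which the arm holds its last target. There are 200 camera calls.

## Working session

There is one attempt and no reset: what is moved stays moved. The work goes in short steps, Python scripts to look and compute and a shell command to move; the robot and the scene stay as the last step left them, time stands still between calls to the robot, and variables do not carry over. Pictures are saved under pics/ and viewed, at most 10 in all, crops included, and the job is handed in when it is done.

```bash
mkdir -p pics; cat > h.py <<'E'
import numpy as np,cv2
from bench import telemetry,capture,camera_model,workorder
def cloud(n):
    m=camera_model(n);im,d=capture(n)
    K=np.array(m["K"]);R=cv2.Rodrigues(np.array(m["rvec"],float))[0];t=np.array(m["tvec"],float).ravel()
    v,u=np.mgrid[:400,:640]
    c=np.stack([(u-K[0,2])/K[0,0]*d,(v-K[1,2])/K[1,1]*d,d],-1)
    P=(c-t)@R; P[d==0]=np.nan
    return im,P
E
python3 - <<'E'
from h import *
for n in("top","scene"):
    im,P=cloud(n);np.save(n+".npy",P);cv2.imwrite(f"pics/{n}.png",im[...,::-1])
s=telemetry.read_state();print(s)
E
```

```text
{'time': 0.1, 'joints': array([-1.42007349e+00,  2.21149740e-01,  1.52751315e+00, -6.76953334e-06,
        1.39473808e+00, -1.26131317e-01]), 'qvel': array([ 1.76272020e-03, -2.03030083e-03, -1.99556344e-03,  3.53138531e-04,
       -3.77495072e-05,  1.30586895e-03]), 'joint_efforts': array([ 1.00667192e-03, -4.95945382e+01, -3.88520837e+01,  7.02019664e-02,
        5.15307079e-02, -3.63914330e-05]), 'tcp_pos': array([ 0.17071932, -0.60062892,  0.22153644]), 'ee_rot': array([[ 9.61919758e-01,  2.73331854e-01, -2.78112380e-04],
       [ 2.73331906e-01, -9.61918124e-01,  1.78680947e-03],
       [ 2.20870607e-04, -1.79478432e-03, -9.99998365e-01]]), 'contact_force': array([-0.20525693, -0.10140851, -0.34323064]), 'torque': array([-0.02052266,  0.02710378, -0.01677738]), 'gripper_force': 0.0, 'opening': 0.08697072460591909}
```

View pics/top.png

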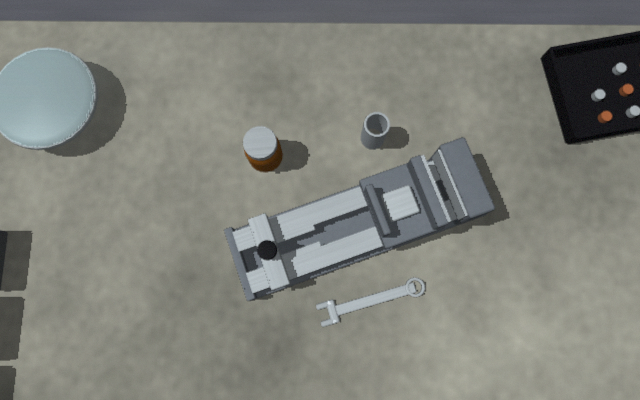

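View pics/scene.png

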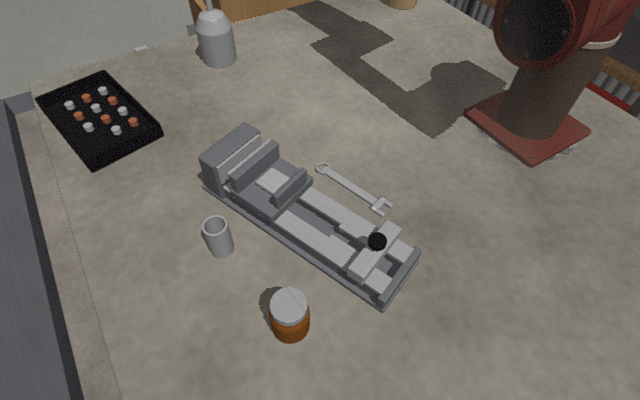

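The top view shows the fixed jaw at (465,175), the button at (402,203), the tab at (376,208) and the stop with its knob at (267,252). The jaw opens toward the lower left. The pipe, jar and spanner sit beside the vice, clear of the slide.

```bash
python3 - <<'E'
from h import *
P=np.load("top.npy")
def at(u,v): return np.nanmedian(P[v-2:v+3,u-2:u+3].reshape(-1,3),0).round(4)
for n,p in dict(btn=(402,203),tab=(376,208),rail=(330,212),rail2=(330,258),stopL=(260,228),stopR=(275,277),knob=(267,250),fix=(470,180),jar=(262,140),sp=(375,302)).items(): print(n,at(*p))
Q=P.reshape(-1,3);Q=Q[~np.isnan(Q).any(1)]
# button plane: region around button
b=P[180:226,380:425].reshape(-1,3);b=b[abs(b[:,2]-.076)<.004]
print("btn n",len(b),b.mean(0))
# vice direction: minAreaRect of whole vice heights>0.03 near
c=P[130:305,220:500].reshape(-1,3);c=c[(c[:,2]>.03)]
m=np.zeros((400,640),np.uint8);m[130:305,220:500]=(P[130:305,220:500,2]>.012)
n,l,st,_=cv2.connectedComponentsWithStats(m);i=l[203,402];
V=P[l==i];print(st[i]);r=cv2.minAreaRect((V[:,:2]*1000).astype(np.float32));print(r)
bx=cv2.minAreaRect((b[:,:2]*1000).astype(np.float32));print(bx)
# slide-axis profile
f=at(470,180);k=at(267,250);d=b.mean(0)[:2]-0
u=(k-b.mean(0))[:2];u/=np.linalg.norm(u);print("dir btn->knob",u,np.degrees(np.arctan2(u[1],u[0])))
E
```

```text
btn [ 0.6036 -0.0911  0.075 ]
tab [ 0.5914 -0.0485  0.0986]
rail [0.5936 0.0192 0.0409]
rail2 [0.52   0.0186 0.041 ]
stopL [0.5631 0.1275 0.067 ]
stopR [0.4886 0.1021 0.0668]
knob [0.5275 0.1132 0.0893]
fix [ 0.6348 -0.1886  0.1026]
jar [0.6992 0.1269 0.0834]
sp [ 0.4523 -0.0554  0.0057]
btn n 924 [ 0.60405835 -0.08854679  0.07480803]
[  224   138   271   163 16709]
((577.4368896484375, -17.641220092773438), (119.9747314453125, 399.26885986328125), 20.634838104248047)
((606.5247802734375, -91.41127014160156), (47.90199661254883, 58.26426696777344), 20.943981170654297)
dir btn->knob [-0.3547908   0.93494571] 110.78062377230489
```

```bash
python3 - <<'E'
from h import *
P=np.load("top.npy")
a=np.radians(110.7);u=np.array([np.cos(a),np.sin(a)]);w=np.array([-u[1],u[0]])
o=np.array([.604,-.091])
S=(P[...,:2]-o)@u;W=(P[...,:2]-o)@w;Z=P[...,2]
def rng(n,m):
    print(n,m.sum(),"s",np.percentile(S[m],[1,50,99]).round(4),"w",np.percentile(W[m],[1,50,99]).round(4))
near=(abs(W)<.07)&(S>-.15)&(S<.35)
rng("btn",near&(abs(Z-.075)<.003)&(abs(S)<.04))
rng("tab",near&(abs(Z-.0986)<.003)&(S>.015)&(S<.08))
rng("cheek",near&(abs(Z-.103)<.003)&(S<-.02)&(S>-.065))
rng("stop",near&(abs(Z-.067)<.003)&(S>.1))
rng("sole",near&(abs(Z-.063)<.003)&(S<.1)&(S>0))
R=telemetry.read_state()["ee_rot"];t=np.array(telemetry.read_state()["tcp_pos"])
for nm,s,z in(("above",.0,.16),("press",.0,.066)):
    pt=np.r_[o+u*s,z];print(nm,pt,R.T@(pt-t))
print("u in tool",R.T@np.r_[u,0], "w", R.T@np.r_[w,0])
E
```

```text
btn 946 s [-0.0301  0.0019  0.0268] w [-0.038  -0.0007  0.0369]
tab 400 s [0.0366 0.0425 0.0482] w [-0.0399 -0.0003  0.0376]
cheek 1058 s [-0.0515 -0.0403 -0.0298] w [-0.0545  0.0017  0.0533]
stop 1130 s [0.2043 0.2186 0.2337] w [-0.0581  0.012   0.0556]
sole 1145 s [0.0005 0.0218 0.048 ] w [-0.0582  0.0195  0.0559]
above [ 0.604 -0.091  0.16 ] [ 0.5560655  -0.37168144  0.06232644]
press [ 0.604 -0.091  0.066] [ 0.55604474 -0.37151273  0.15632629]
u in tool [-0.08432774 -0.9964365   0.00176977] w [-9.96438048e-01  8.43272072e-02 -3.71433633e-04]
```

```bash
python3 - <<'E'
from h import *
P=np.load("scene.npy")
for u,v in((215,45),(213,18),(208,5),(220,60),(402,3),(260,8),(225,10)): print(u,v,P[v,u].round(3))
m=(P[...,2]>.13)&(P[...,0]>.1)
print(m.sum(), [ (P[m][:,i].min().round(2),P[m][:,i].max().round(2)) for i in range(3)])
a=np.radians(110.7);u=np.array([np.cos(a),np.sin(a)]);w=np.array([-u[1],u[0]])
s=telemetry.read_state();R=s["ee_rot"];t=np.array(s["tcp_pos"])
pt=np.r_[np.array([.604,-.091])+u*.014-w*.001,.14];print(pt,R.T@(pt-t))
E
```

```text
215 45 [ 0.516 -0.559  0.064]
213 18 [ 0.503 -0.574  0.122]
208 5 [ 0.503 -0.592  0.146]
220 60 [ 0.512 -0.557  0.022]
402 3 [-0.091 -0.56   0.02 ]
260 8 [ 0.13  -1.132 -0.187]
225 10 [ 0.272 -1.149 -0.167]
6507 [(np.float64(0.1), np.float64(0.51)), (np.float64(-0.6), np.float64(0.1)), (np.float64(0.13), np.float64(0.37))]
[ 0.5999868  -0.07755031  0.14      ] [ 0.55587693 -0.38567998  0.08235156]
```

```bash
python3 -m inch '[{"tx":0.08,"ty":-0.06,"grip":1},{"tx":0.556,"ty":-0.386,"grip":1},{"tx":0.556,"ty":-0.386,"grip":1},{"tx":0.556,"ty":-0.386,"grip":1},{"tx":0.556,"ty":-0.386,"grip":1},{"tx":0.556,"ty":-0.386,"grip":1},{"tx":0.556,"ty":-0.386,"grip":1},{"tx":0.556,"ty":-0.386,"grip":1},{"tx":0.556,"ty":-0.386,"grip":1},{"tx":0.556,"ty":-0.386,"grip":1},{"tx":0.556,"ty":-0.386,"rz":-0.084,"grip":1},{"tx":0.556,"ty":-0.386,"rz":-0.084,"grip":1},{"tx":0.556,"ty":-0.386,"rz":-0.084,"grip":1},{"tx":0.556,"ty":-0.386,"rz":-0.084,"grip":1},{"tx":0.556,"ty":-0.386,"rz":-0.084,"grip":1},{"tx":0.556,"ty":-0.386,"rz":-0.084,"tz":0.04,"grip":1},{"tx":0.556,"ty":-0.386,"rz":-0.084,"tz":0.06,"grip":1},{"tx":0.556,"ty":-0.386,"rz":-0.084,"tz":0.08,"grip":1},{"tx":0.556,"ty":-0.386,"rz":-0.084,"tz":0.08,"grip":1}]'
python3 - <<'E'
from h import *
a=np.radians(110.7);u=np.array([np.cos(a),np.sin(a),0]);w=np.array([-u[1],u[0],0])
s=telemetry.read_state();d=s["tcp_pos"]-np.array([.604,-.091,0])
print(d@u,d@w,s["tcp_pos"][2],s["opening"]);R=s["ee_rot"];print(R.T@u,R[:,2])
im,P=cloud("wrist");cv2.imwrite("pics/w1.png",im[...,::-1])
E
```

```text
-0.32357550953733855 0.5854508287376761 0.22153643554534846 0.08697072460591909
[-0.08432774 -0.9964365   0.00176977] [-2.78112380e-04  1.78680947e-03 -9.99998365e-01]invalid input
```

View pics/w1.png

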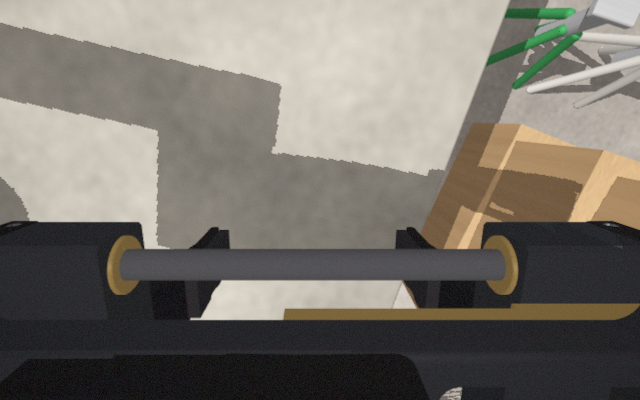

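The wrist view shows only the bench and the open fingers: the call was refused and nothing moved. I'll retry with every key in each row and a grip just inside its range.

```bash
python3 -m inch '[{"tx":0.04,"ty":-0.028,"tz":0,"rx":0,"ry":0,"rz":0,"grip":1}]'; echo; python3 -m inch --help | head -20
```

```text
time: 0.25
tcp_pos: [0.1988, -0.5657, 0.2216]
ee_rot: [[0.963, 0.269, -0.002], [0.269, -0.963, -0.001], [-0.002, 0.0, -1.0]]
contact_force: [0.3, 0.7, 0.1]
opening: 0.0836
gripper_force: 0.0
invalid input: not JSON, or not a number
```

```bash
python3 -m inch '[{"tx":0.516,"ty":-0.358,"tz":0,"rx":0,"ry":0,"rz":-0.084,"grip":1},{"tx":0.516,"ty":-0.358,"tz":0,"rx":0,"ry":0,"rz":-0.084,"grip":1},{"tx":0.516,"ty":-0.358,"tz":0,"rx":0,"ry":0,"rz":-0.084,"grip":1},{"tx":0.516,"ty":-0.358,"tz":0,"rx":0,"ry":0,"rz":-0.084,"grip":1},{"tx":0.516,"ty":-0.358,"tz":0,"rx":0,"ry":0,"rz":-0.084,"grip":1},{"tx":0.516,"ty":-0.358,"tz":0,"rx":0,"ry":0,"rz":-0.084,"grip":1},{"tx":0.516,"ty":-0.358,"tz":0,"rx":0,"ry":0,"rz":-0.084,"grip":1},{"tx":0.516,"ty":-0.358,"tz":0,"rx":0,"ry":0,"rz":-0.084,"grip":1},{"tx":0.516,"ty":-0.358,"tz":0,"rx":0,"ry":0,"rz":-0.084,"grip":1},{"tx":0.516,"ty":-0.358,"tz":0,"rx":0,"ry":0,"rz":-0.084,"grip":1},{"tx":0.516,"ty":-0.358,"tz":0,"rx":0,"ry":0,"rz":-0.084,"grip":1},{"tx":0.516,"ty":-0.358,"tz":0,"rx":0,"ry":0,"rz":-0.084,"grip":1},{"tx":0.516,"ty":-0.358,"tz":0,"rx":0,"ry":0,"rz":-0.084,"grip":1},{"tx":0.516,"ty":-0.358,"tz":0,"rx":0,"ry":0,"rz":-0.084,"grip":1},{"tx":0.516,"ty":-0.358,"tz":0,"rx":0,"ry":0,"rz":-0.084,"grip":1},{"tx":0.516,"ty":-0.358,"tz":0.03,"rx":0,"ry":0,"rz":-0.084,"grip":1},{"tx":0.516,"ty":-0.358,"tz":0.06,"rx":0,"ry":0,"rz":-0.084,"grip":1},{"tx":0.516,"ty":-0.358,"tz":0.08,"rx":0,"ry":0,"rz":-0.084,"grip":1},{"tx":0.516,"ty":-0.358,"tz":0.08,"rx":0,"ry":0,"rz":-0.084,"grip":1}]'
cat > w.py <<'E'
from h import *
import sys
a=np.radians(110.7);u=np.array([np.cos(a),np.sin(a),0]);w=np.array([-u[1],u[0],0])
s=telemetry.read_state();d=s["tcp_pos"]-np.array([.604,-.091,0])
print("s,w,z",d@u,d@w,s["tcp_pos"][2],"open",s["opening"]);R=s["ee_rot"];print("u,w in tool",(R.T@u).round(4),(R.T@w).round(4),R[:,2].round(4)); f=s["contact_force"];print("F u,w,z",f@u,f@w,f[2],s["time"])
E
python3 w.py
python3 - <<'E'
from h import *
im,P=cloud("scene");cv2.imwrite("pics/s1.png",cv2.resize(im[80:320,140:460,::-1],(800,600)))
E
```

```text
time: 2.15
tcp_pos: [0.5967, -0.0788, 0.1387]
ee_rot: [[0.936, 0.351, -0.007], [0.351, -0.936, 0.002], [-0.006, -0.004, -1.0]]
contact_force: [-1.0, 0.3, -0.9]
opening: 0.0007
gripper_force: 0.0
s,w,z 0.014024650679450476 0.002554899479297999 0.1386575211748746 open 0.0006829242887108984
u,w in tool [-0.0024 -1.      0.0039] [-1.      0.0025  0.0062] [-0.0072  0.0015 -1.    ]
F u,w,z 0.6345692049030864 0.8336584691597809 -0.8619098940218047 2.15
```

View pics/s1.png

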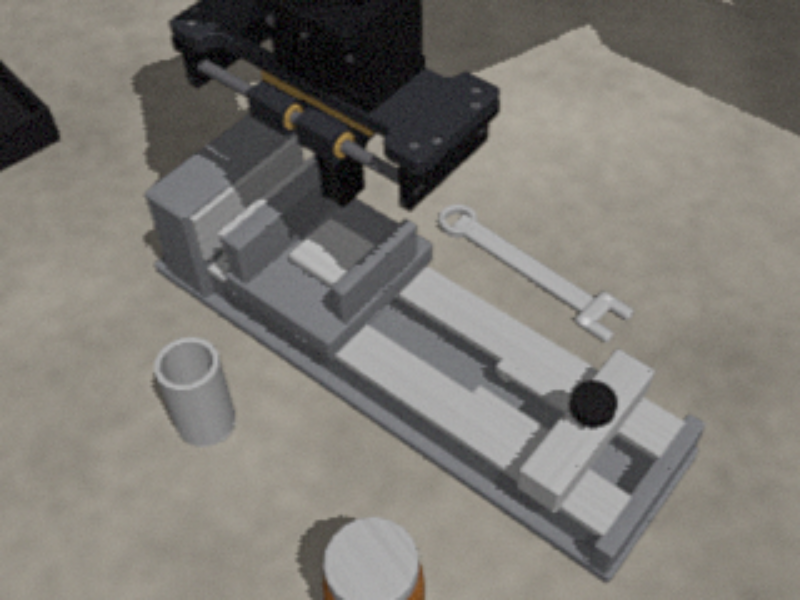

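The closed fingers (crop 340,190) are hanging above the button, between the cheek and the tab. Next I press down.

```bash
python3 -m inch '[{"tx":0.003,"ty":0,"tz":0.025,"rx":0,"ry":0,"rz":0,"grip":1},{"tx":0.003,"ty":0,"tz":0.045,"rx":0,"ry":0,"rz":0,"grip":1},{"tx":0.003,"ty":0,"tz":0.056,"rx":0,"ry":0,"rz":0,"grip":1},{"tx":0.003,"ty":0,"tz":0.061,"rx":0,"ry":0,"rz":0,"grip":1},{"tx":0.003,"ty":0,"tz":0.065,"rx":0,"ry":0,"rz":0,"grip":1},{"tx":0.003,"ty":0,"tz":0.068,"rx":0,"ry":0,"rz":0,"grip":1},{"tx":0.003,"ty":0,"tz":0.07,"rx":0,"ry":0,"rz":0,"grip":1},{"tx":0.003,"ty":0,"tz":0.07,"rx":0,"ry":0,"rz":0,"grip":1},{"tx":0.003,"ty":0,"tz":0.07,"rx":0,"ry":0,"rz":0,"grip":1}]'; python3 w.py
```

```text
time: 3.1
tcp_pos: [0.6037, -0.0773, 0.0739]
ee_rot: [[0.936, 0.353, 0.002], [0.353, -0.936, -0.001], [0.001, 0.001, -1.0]]
contact_force: [-1.3, 0.4, 5.1]
opening: 0.0004
gripper_force: 2.6
s,w,z 0.012924820881184493 -0.004606877047206198 0.0738677584284414 open 0.00037026733789230905
u,w in tool [-3.0e-04 -1.0e+00 -1.4e-03] [-1.0e+00  4.0e-04 -1.3e-03] [ 1.7e-03 -8.0e-04 -1.0e+00]
F u,w,z 0.8530754134185393 1.1133827545426431 5.113148081650021 3.1
```

```bash
python3 -m inch '[{"tx":-0.003,"ty":0,"tz":0.002,"rx":0,"ry":0,"rz":0,"grip":1},{"tx":-0.003,"ty":0,"tz":0.004,"rx":0,"ry":0,"rz":0,"grip":1},{"tx":-0.003,"ty":0,"tz":0.006,"rx":0,"ry":0,"rz":0,"grip":1},{"tx":-0.003,"ty":0,"tz":0.007,"rx":0,"ry":0,"rz":0,"grip":1},{"tx":-0.003,"ty":0,"tz":0.007,"rx":0,"ry":0,"rz":0,"grip":1},{"tx":-0.003,"ty":0,"tz":0.007,"rx":0,"ry":0,"rz":0,"grip":1}]'; python3 w.py
```

```text
time: 3.7
tcp_pos: [0.6025, -0.078, 0.068]
ee_rot: [[0.936, 0.353, 0.005], [0.353, -0.936, -0.001], [0.005, 0.002, -1.0]]
contact_force: [0.9, 2.0, 7.1]
opening: 0.0005
gripper_force: 3.7
s,w,z 0.012687091204197028 -0.0032216426778958053 0.0679544235729494 open 0.0005309637875335674
u,w in tool [-4.0e-04 -1.0e+00 -2.3e-03] [-1.0e+00  4.0e-04 -4.7e-03] [ 5.2e-03 -5.0e-04 -1.0e+00]
F u,w,z 1.5957233523776164 -1.5212606666947794 7.104846236447316 3.7
```

```bash
python3 -m inch '[{"tx":0,"ty":0,"tz":0.002,"rx":0,"ry":0,"rz":0,"grip":1},{"tx":-0.001,"ty":-0.003,"tz":0.002,"rx":0,"ry":0,"rz":0,"grip":1},{"tx":-0.001,"ty":-0.006,"tz":0.002,"rx":0,"ry":0,"rz":0,"grip":1},{"tx":-0.001,"ty":-0.009,"tz":0.002,"rx":0,"ry":0,"rz":0,"grip":1},{"tx":-0.001,"ty":-0.012,"tz":0.002,"rx":0,"ry":0,"rz":0,"grip":1},{"tx":-0.001,"ty":-0.016,"tz":0.002,"rx":0,"ry":0,"rz":0,"grip":1},{"tx":-0.001,"ty":-0.02,"tz":0.002,"rx":0,"ry":0,"rz":0,"grip":1},{"tx":-0.001,"ty":-0.02,"tz":0.002,"rx":0,"ry":0,"rz":0,"grip":1}]'; python3 w.py
python3 - <<'E'
from h import *
im,P=cloud("scene");cv2.imwrite("pics/s2.png",cv2.resize(im[80:320,140:460,::-1],(800,600)))
E
```

```text
time: 4.5
tcp_pos: [0.5957, -0.0599, 0.0673]
ee_rot: [[0.935, 0.353, 0.008], [0.353, -0.936, -0.002], [0.007, 0.004, -1.0]]
contact_force: [2.0, 0.3, 12.0]
opening: 0.0005
gripper_force: 5.8
s,w,z 0.03199012574015236 -0.0032569370067066505 0.06731062175445138 open 0.0004945907812647348
u,w in tool [-2.0e-04 -1.0e+00 -4.2e-03] [-1.e+00  2.e-04 -7.e-03] [ 0.008  -0.0015 -1.    ]
F u,w,z -0.43443874875353894 -1.9256822994163907 11.956532085587314 4.5
```

View pics/s2.png

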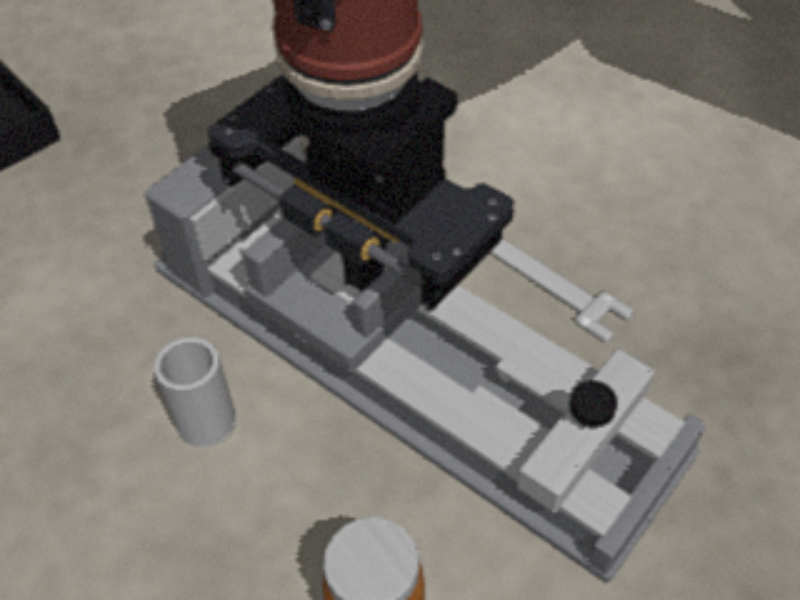

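The jaw is following the pressed fingers, with the tab shifted toward the stop at (590,420). I'll keep going with the button bottomed at 12 N.

```bash
python3 -m inch '[{"tx":0,"ty":-0.005,"tz":0,"rx":0,"ry":0,"rz":0,"grip":1},{"tx":0,"ty":-0.012,"tz":0,"rx":0,"ry":0,"rz":0,"grip":1},{"tx":0,"ty":-0.02,"tz":0,"rx":0,"ry":0,"rz":0,"grip":1},{"tx":0,"ty":-0.028,"tz":0,"rx":0,"ry":0,"rz":0,"grip":1},{"tx":0,"ty":-0.036,"tz":0,"rx":0,"ry":0,"rz":0,"grip":1},{"tx":0,"ty":-0.044,"tz":0,"rx":0,"ry":0,"rz":0,"grip":1},{"tx":0,"ty":-0.052,"tz":0,"rx":0,"ry":0,"rz":0,"grip":1},{"tx":0,"ty":-0.06,"tz":0,"rx":0,"ry":0,"rz":0,"grip":1},{"tx":0,"ty":-0.068,"tz":0,"rx":0,"ry":0,"rz":0,"grip":1},{"tx":0,"ty":-0.076,"tz":0,"rx":0,"ry":0,"rz":0,"grip":1},{"tx":0,"ty":-0.084,"tz":0,"rx":0,"ry":0,"rz":0,"grip":1},{"tx":0,"ty":-0.092,"tz":0,"rx":0,"ry":0,"rz":0,"grip":1},{"tx":0,"ty":-0.1,"tz":0,"rx":0,"ry":0,"rz":0,"grip":1},{"tx":0,"ty":-0.107,"tz":0,"rx":0,"ry":0,"rz":0,"grip":1},{"tx":0,"ty":-0.114,"tz":0,"rx":0,"ry":0,"rz":0,"grip":1},{"tx":0,"ty":-0.12,"tz":0,"rx":0,"ry":0,"rz":0,"grip":1},{"tx":0,"ty":-0.125,"tz":0,"rx":0,"ry":0,"rz":0,"grip":1},{"tx":0,"ty":-0.125,"tz":0,"rx":0,"ry":0,"rz":0,"grip":1}]'; python3 w.py
python3 - <<'E'
from h import *
im,P=cloud("scene");cv2.imwrite("pics/s3.png",cv2.resize(im[80:320,140:460,::-1],(800,600)))
E
```

```text
time: 6.35
tcp_pos: [0.5514, 0.0578, 0.0672]
ee_rot: [[0.935, 0.353, 0.008], [0.353, -0.935, 0.0], [0.007, 0.003, -1.0]]
contact_force: [0.0, 1.6, 14.0]
opening: 0.0005
gripper_force: 6.8
s,w,z 0.1577860351652927 -0.0034149583630694313 0.06721754505163859 open 0.0004914388333031737
u,w in tool [-0.     -1.     -0.0026] [-1.      0.     -0.0071] [ 0.0076  0.     -1.    ]
F u,w,z 1.437502653139551 -0.583482675943765 13.99012930648075 6.35
```

View pics/s3.png

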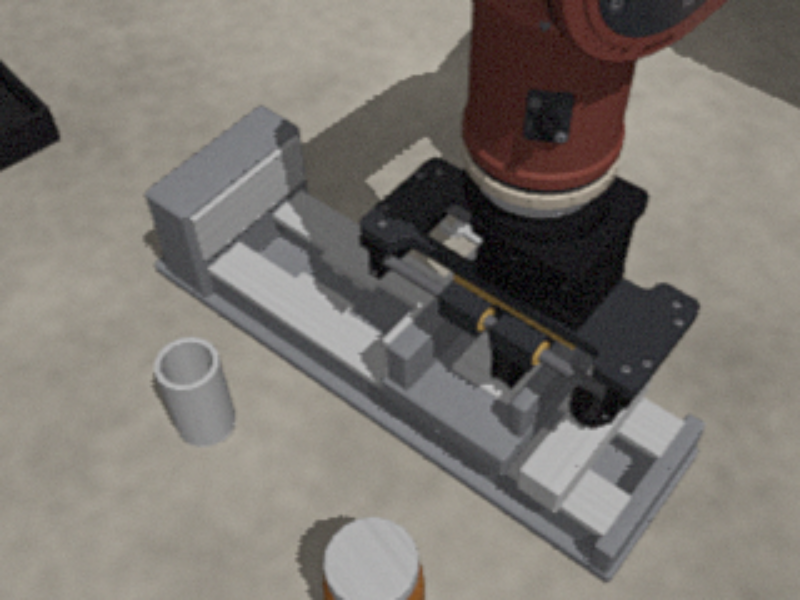

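The jaw is now near the stop, with a small gap at crop (520,465). I'll close it slowly.

```bash
python3 -m inch '[{"tx":0,"ty":-0.004,"tz":0,"rx":0,"ry":0,"rz":0,"grip":1},{"tx":0,"ty":-0.008,"tz":0,"rx":0,"ry":0,"rz":0,"grip":1},{"tx":0,"ty":-0.012,"tz":0,"rx":0,"ry":0,"rz":0,"grip":1},{"tx":0,"ty":-0.014,"tz":0,"rx":0,"ry":0,"rz":0,"grip":1},{"tx":0,"ty":-0.016,"tz":0,"rx":0,"ry":0,"rz":0,"grip":1},{"tx":0,"ty":-0.016,"tz":0,"rx":0,"ry":0,"rz":0,"grip":1}]'; python3 w.py
```

```text
time: 7.0
tcp_pos: [0.5464, 0.071, 0.0673]
ee_rot: [[0.935, 0.353, 0.009], [0.353, -0.935, -0.002], [0.007, 0.005, -1.0]]
contact_force: [2.1, -5.2, 11.3]
opening: 0.0003
gripper_force: 5.9
s,w,z 0.17192056651217102 -0.00343080018766434 0.06725551786313162 open 0.0003117599152080351
u,w in tool [-1.0e-04 -1.0e+00 -5.4e-03] [-1.0e+00  1.0e-04 -7.3e-03] [ 0.0087 -0.0025 -1.    ]
F u,w,z -5.624393238926494 -0.09132841550896043 11.252928392315733 7.0
```

```bash
python3 -m inch '[{"tx":0,"ty":-0.002,"tz":0,"rx":0,"ry":0,"rz":0,"grip":1},{"tx":0,"ty":-0.004,"tz":0,"rx":0,"ry":0,"rz":0,"grip":1},{"tx":0,"ty":-0.004,"tz":0,"rx":0,"ry":0,"rz":0,"grip":1},{"tx":0,"ty":-0.004,"tz":0,"rx":0,"ry":0,"rz":0,"grip":1}]'; python3 w.py
python3 - <<'E'
from h import *
im,P=cloud("scene");cv2.imwrite("pics/s4.png",cv2.resize(im[200:320,300:460,::-1],(800,600)))
E
```

```text
time: 7.4
tcp_pos: [0.5451, 0.0746, 0.0672]
ee_rot: [[0.935, 0.353, 0.009], [0.353, -0.936, -0.002], [0.007, 0.005, -1.0]]
contact_force: [1.7, -6.8, 11.4]
opening: 0.0002
gripper_force: 5.8
s,w,z 0.175776365012327 -0.0034088286747544078 0.06722990403684967 open 0.00016277247256064946
u,w in tool [-2.0e-04 -1.0e+00 -5.4e-03] [-1.0e+00  3.0e-04 -7.2e-03] [ 0.0087 -0.0024 -1.    ]
F u,w,z -6.909507279092483 0.8460058672384749 11.4454198604874 7.4
```

View pics/s4.png

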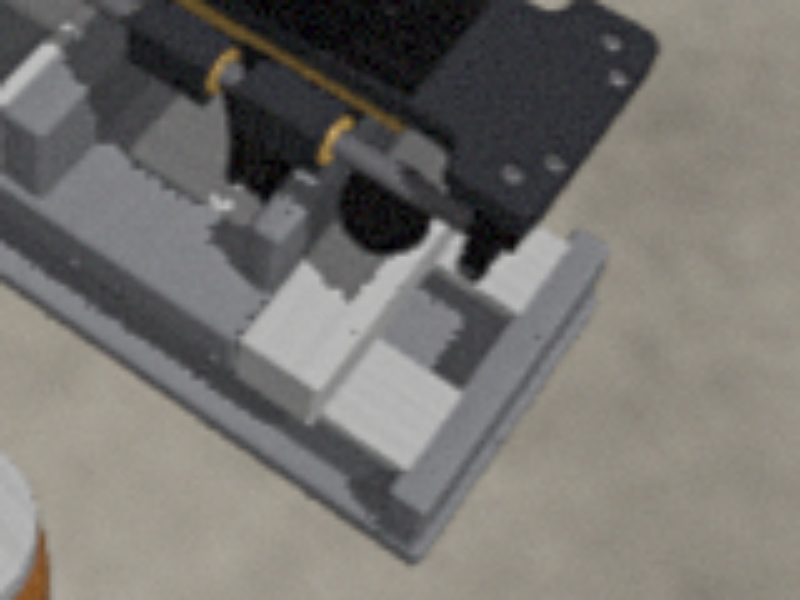

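The jaw sole looks level with the stop at crop (240,350). The tool still advanced the full 4 mm, though, so I'll push on until the force rises clearly.

```bash
python3 -m inch '[{"tx":0,"ty":-0.002,"tz":0,"rx":0,"ry":0,"rz":0,"grip":1},{"tx":0,"ty":-0.004,"tz":0,"rx":0,"ry":0,"rz":0,"grip":1},{"tx":0,"ty":-0.004,"tz":0,"rx":0,"ry":0,"rz":0,"grip":1},{"tx":0,"ty":-0.004,"tz":0,"rx":0,"ry":0,"rz":0,"grip":1}]'; python3 w.py
```

```text
time: 7.85
tcp_pos: [0.5439, 0.0778, 0.0672]
ee_rot: [[0.936, 0.353, 0.009], [0.353, -0.936, -0.003], [0.007, 0.006, -1.0]]
contact_force: [2.8, -9.3, 10.5]
opening: 0.0003
gripper_force: 8.8
s,w,z 0.17912070730878346 -0.0034231491411405163 0.06720667867114193 open 0.000343375782886446
u,w in tool [-3.0e-04 -1.0e+00 -6.3e-03] [-1.0e+00  3.0e-04 -7.3e-03] [ 0.0091 -0.0033 -1.    ]
F u,w,z -9.654109082134285 0.7074544724200984 10.4748259323187 7.85
```

```bash
python3 -m inch '[{"tx":0,"ty":-0.002,"tz":0,"rx":0,"ry":0,"rz":0,"grip":1},{"tx":0,"ty":-0.004,"tz":0,"rx":0,"ry":0,"rz":0,"grip":1},{"tx":0,"ty":-0.004,"tz":0,"rx":0,"ry":0,"rz":0,"grip":1},{"tx":0,"ty":-0.004,"tz":0,"rx":0,"ry":0,"rz":0,"grip":1}]'; python3 w.py
```

```text
time: 8.25
tcp_pos: [0.5438, 0.0779, 0.0672]
ee_rot: [[0.936, 0.353, 0.012], [0.353, -0.936, -0.009], [0.008, 0.012, -1.0]]
contact_force: [8.1, -22.8, 7.7]
opening: 0.0004
gripper_force: 14.1
s,w,z 0.17928019071923915 -0.00343014258911626 0.0672432217227463 open 0.0003722518546694073
u,w in tool [-5.000e-04 -9.999e-01 -1.230e-02] [-1.0e+00  5.0e-04 -7.7e-03] [ 0.0116 -0.0088 -0.9999]
F u,w,z -24.16685472937443 0.43402671775298707 7.696967907735297 8.25
```

It has hit solid: the tool stopped moving at 24 N with the button still down, so the jaw is home. I'll ease off slightly, still pressing forward, and lift straight up.

```bash
python3 -m inch '[{"tx":0,"ty":0.0015,"tz":0,"rx":0,"ry":0,"rz":0,"grip":1},{"tx":0,"ty":0.003,"tz":-0.001,"rx":0,"ry":0,"rz":0,"grip":1},{"tx":0,"ty":0.003,"tz":-0.004,"rx":0,"ry":0,"rz":0,"grip":1},{"tx":0,"ty":0.003,"tz":-0.007,"rx":0,"ry":0,"rz":0,"grip":1},{"tx":0,"ty":0.003,"tz":-0.01,"rx":0,"ry":0,"rz":0,"grip":1},{"tx":0,"ty":0.003,"tz":-0.014,"rx":0,"ry":0,"rz":0,"grip":1},{"tx":0,"ty":0.005,"tz":-0.018,"rx":0,"ry":0,"rz":0,"grip":1},{"tx":0,"ty":0.012,"tz":-0.025,"rx":0,"ry":0,"rz":0,"grip":1},{"tx":0,"ty":0.018,"tz":-0.05,"rx":0,"ry":0,"rz":0,"grip":1},{"tx":0,"ty":0.018,"tz":-0.09,"rx":0,"ry":0,"rz":0,"grip":1},{"tx":0,"ty":0.018,"tz":-0.13,"rx":0,"ry":0,"rz":0,"grip":1},{"tx":-0.04,"ty":0.018,"tz":-0.16,"rx":0,"ry":0,"rz":0,"grip":1},{"tx":-0.08,"ty":0.018,"tz":-0.16,"rx":0,"ry":0,"rz":0,"grip":1},{"tx":-0.12,"ty":0.018,"tz":-0.16,"rx":0,"ry":0,"rz":0,"grip":1},{"tx":-0.16,"ty":0.018,"tz":-0.16,"rx":0,"ry":0,"rz":0,"grip":1},{"tx":-0.16,"ty":0.018,"tz":-0.16,"rx":0,"ry":0,"rz":0,"grip":1}]'; python3 w.py
python3 - <<'E'
from h import *
im,P=cloud("top");im2,P2=cloud("scene");cv2.imwrite("pics/t5.png",np.vstack([cv2.resize(im[100:320,200:520,::-1],(436,300)),cv2.resize(im2[80:320,140:460,::-1],(436,300))]))
a=np.radians(110.7);u=np.array([np.cos(a),np.sin(a)]);w=np.array([-u[1],u[0]]);o=np.array([.604,-.091])
S=(P[...,:2]-o)@u;W=(P[...,:2]-o)@w;Z=P[...,2]
def rng(n,m):
    print(n,m.sum(),"s",np.percentile(S[m],[1,50,99]).round(4),"z",np.median(Z[m]) ) if m.sum() else print(n,0)
near=(abs(W)<.06)
rng("btn",(abs(W)<.02)&(abs(Z-.072)<.008)&(S>.14)&(S<.178))
rng("tab",near&(abs(Z-.0986)<.003)&(S>.17)&(S<.22))
rng("sole",near&(abs(Z-.063)<.002)&(S<.22)&(S>.1))
rng("stop",near&(abs(Z-.067)<.002)&(S>.2))
E
```

```text
time: 9.85
tcp_pos: [0.3914, 0.0095, 0.2234]
ee_rot: [[0.936, 0.352, -0.001], [0.352, -0.936, -0.0], [-0.001, 0.0, -1.0]]
contact_force: [0.6, 0.3, -0.5]
opening: 0.0004
gripper_force: 0.0
s,w,z 0.1691972352283459 0.16335754670702346 0.22336529738912386 open 0.00036990998214456964
u,w in tool [-0.0016 -1.     -0.    ] [-1.0e+00  1.6e-03  9.0e-04] [-8.e-04 -3.e-04 -1.e+00]
F u,w,z 0.07948274742885966 -0.6208896148011872 -0.4526613169001138 9.85
btn 649 s [0.1404 0.159  0.1776] z 0.07493911232443969
tab 414 s [0.1922 0.198  0.2038] z 0.09851402438308685
sole 2102 s [0.1262 0.1629 0.2113] z 0.06299529053424273
stop 963 s [0.2049 0.2195 0.2335] z 0.06688200797026682
```

View pics/t5.png

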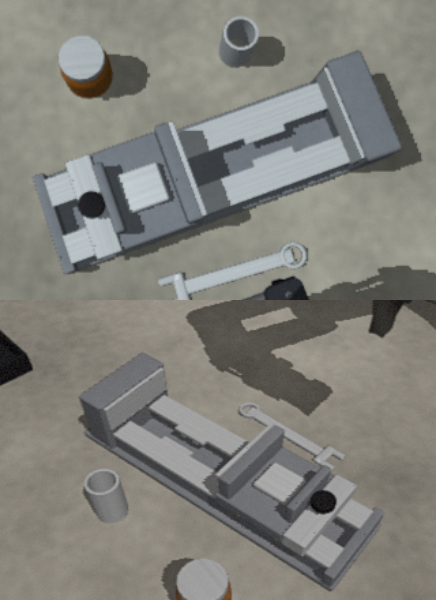

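The picture shows the jaw against the stop and the loose things where they were. In the depth data, the tab's end is within about 1 mm of the stop face, and the button is back at its starting height of 75 mm.

```bash
python3 -c "
from bench import workorder
print(workorder.finish_job())"
```

```text
the job is handed in; nothing more can be done
None
```

The vice is fully open: the jaw is against the end stop and the button is back up, so it should be locked there. The arm is clear and the job is handed in, though the hand-in returned no verdict.

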